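# Clamp a quadcopter arm with the T-handle screw

### The job

Gently push the quadcopter arm with the blue motor along the bench clamp's channel until its root is fully home against the stop, then screw the T-handle down clockwise, half turn by half turn, until the shoe grips the arm firmly: stop when the handle turns about half as hard again as it did while the screw ran free, and go no further, since the carbon crushes. Leave the arm clamped and home, and do not disturb the other things on the bench.

Things in the scene. Friction and masses are not known exactly. Their poses are not given: they have to be found in the camera images.
- clamp: blue C-shaped bench clamp, fixed; origin on the vertical axis of its screw, on the table. x points from its open mouth to its column (the way in which the quadcopter arm is pushed home), z up. Its upper arm (44 mm wide) has its top 130 mm above the table, the screw's steel boss on it (42 mm across) 134 mm; the column stands 40 to 74 mm from the axis along +x.
- screw_axis (a point): point on the clamp's screw axis at the height of the middle of the T-handle's bar: 175 mm above the table, 45 mm above the clamp's upper arm. On this axis, under the upper arm, hangs the shoe: a black rubber pad 22 x 14 mm under a steel stem 22 mm across, sprung at about 70 N per mm, that the screw drives straight down. It starts 6 to 15 mm clear of the quadcopter arm; this gap is not measured.
- handle: the T-handle: level steel bar 10 mm thick, hub 22 mm across, a sleeve on each end; origin on the axis, 41 mm below the bar's middle, x to the red end. Clockwise from above lowers the shoe 16 mm a turn; the bar keeps its height and stays where left. The shoe meets the arm after 2.5 to 6 rad. Moment to turn it: 0.30 N m while free, then 0.45 more per rad; 0.45 N m (grip 60 N) is right, above 0.6 (120 N) the carbon crushes.
- red_end (a point): middle of the red sleeve on one end of the T-handle's bar, 40 mm from the screw axis; the sleeve is a cylinder along the bar, 14 mm thick, from 28 to 52 mm from the axis. The moment felt is full while the handle moves slowly; once it has stopped, thread friction (0.30 N m either way) may hold part of it.
- black_end (a point): middle of the black sleeve on the other end of the bar, 40 mm from the screw axis, opposite to the red one, same size.
- bed: aluminium bed in the clamp, fixed; origin under it on the screw axis, x to the stop, z up; packing makes its height differ by up to 4 mm each time. Floor 22 mm above its origin, 48 mm wide, from 172 mm before the axis to 28 mm behind; walls 10 mm high leave a channel 19 mm wide from 43 mm before the axis to 27 mm behind. The stop's face is 18 mm behind the axis.
- stop: dark steel stop block across the end of the channel, 12 x 39 x 13 mm; origin at the lower edge of the middle of the face that the quadcopter arm's root meets, x pointing on into the block.
- quad_arm: quadcopter arm, loose, about 70 g, 140 mm long: black carbon bar 16 mm wide, 8 mm thick, yellow band; root in the channel, outer end a disc 31 mm across under a blue motor 27 mm across that reaches 21 mm above the arm's underside (shaft 30 mm). Origin under the outer tip, x to the root. Starts 10 to 35 mm back from the stop; home, its tip is 122 mm from the screw axis.
- outer_tip (a point): the outer tip of the quadcopter arm, half-way up its thickness (4 mm above its underside, which lies on the bed's floor).
- root_end (a point): the middle of the square root end of the quadcopter arm, half-way up its thickness; the face that must meet the stop.
- spare_arm: a second quadcopter arm with a red motor, 140 mm long, lying on the table; origin under its outer tip. A bystander.
- tape_roll: yellow roll of tape, 84 mm across, 24 mm high, origin under its centre. A bystander.
- wick_tin: steel can, 64 mm across, 55 mm high, origin under its centre. A bystander.
- flux_tin: flat aluminium tin, 72 mm across, 26 mm high, origin under its centre. A bystander.
- battery: orange battery pack 75 x 36 x 30 mm, origin under its centre. A bystander.
- driver: screwdriver lying on the table, 150 mm long. A bystander.
- propeller: clear three-bladed propeller, 125 mm across, 8 mm high, origin under its hub. A bystander.
Not all that is in view belongs to the job. What is shaped like the quad_arm but brown or green is not meant.

How it is judged:
By the outcome, as a careful person would: the job done as asked, in the order asked, and still so for the second after the job is handed in, with the robot touching nothing.
It also fails if it takes over 72 s, if anything falls off the work surface, if the arm or the gripper's body presses on something with over 40 N, if the wrist force passes 120 N, or if a joint passes its speed limit or range.

### The arm

A 7-joint arm with a two-finger parallel gripper is mounted at the origin on the work surface. World frame = base frame: x ahead of the robot, y to its left, z up, the work surface at z = 0. Lengths are in m, angles in rad, forces in N, time in s.
With the tool pointing down it reaches from about 0.4 to 0.75 m from the base axis. Payload 19.5 kg.
Tool frame: the origin (TCP) lies at the very end of the fingers, on their centre line; the grasp point (between the pads) lies 19 mm behind it; z points along the fingers, y is the direction in which the jaws open and shut (so a half turn about z gives the same grasp; the last joint's range is limited). The gripper opens to 85 mm and grips with 20 to 120 N. Pads are 22 mm wide; open, the fingers measure 114 mm over their backs; the gripper's body (76 mm by 85 mm) begins 54 mm behind the grasp point. The pads swing forward as they close: fully open they stand 13 mm farther back than shut.
Start: joints at [1.135, 0.707, -0.028, 1.485, 0.022, 0.951, -0.075], TCP at [0.221, -0.531, 0.231] pointing down, gripper open.
Joint ranges: [-2.71, 2.71], [-0.32, 2.16], [-1.57, 1.52], [0, 2.45], [-1.46, 4.6], [0, 2.02], [-2.83, 2.83]. Speed limits (rad/s): [1.89, 1.89, 2.57, 2.57, 3.01, 3.01, 3.01].

### API

Orientations are given as a unit quaternion [w, x, y, z].
In Python, from workcell import * gives the robot as it stands. Calls block until the motion is done:
- move_to(position, orientation): joint-space move of the TCP to a pose.
- move_l(position, rot=None, rate=0.15, stop_force=None): straight line of the TCP; rot=None keeps the orientation; rate is the mean speed in m/s. With stop_force (N) it stops when the force on the tool has changed by that much, and returns True; else False.
- goto_joints(angles): joint-space move.
- open_jaws() and gripper_close(squeeze=None): open the fingers fully, or close them until they stop; squeeze is the grip in N (None keeps the last).
- hold(seconds).
- ik(position, orientation): joint angles nearest the present ones, or None.
- camera(name): name is "side" or "top" or "wrist"; returns (picture, depth): 400x640x3 uint8, red, green, blue; 400x640 float32, m along the optical axis (not along the pixel's ray), 0 where there is no reading.
- get_calibration(name): a dict with "mtx" (3x3 intrinsics, pixels), "R" (3x3) and "t" (3): a world point X has camera coordinates R X + t; the wrist camera has in their place "mount" (4x4, takes a point from camera to tool coordinates, whose origin is the TCP and whose axes are the flange's). Camera axes: x right, y down, z forward; pixel columns grow to the right and rows downward; lengths in m; the calibration is good to about 2 mm. A picture is of the moment at which its call begins: read the wrist's pose just before it. get_calibration takes no time and is no camera call.
A pose or a line that the arm cannot do raises Unreachable and nothing moves.
- close_job(): hands the job in, once; it reports no verdict.
Trained networks look in the newest picture that a camera, given by its name, has taken for a name from the list of things; names that differ only in an ending like _2 or _b are one class to them, and where a whole thing is asked for, a point or a joint stands for the part that bears it (a point fixed in the world has none). Each returns a list of dicts, best first, with "p" (0 to 1); they miss things now and then, are a little off and sometimes report something else, mostly with a low value. They report only what shows in the picture. A call takes as long as a camera call. They do not tell look-alikes from the thing itself.
- look_for(camera, label): "xy" ([column, row] in pixels, amid what is visible of it).
Readings, each from a call of its own:
- read_clock(): time.
- read_joint_pos(): joint angles.
- read_qd(): joint speeds.
- read_tau(): joint torques, N m.
- read_tool_pos(): TCP position.
- read_tcp_rot(): TCP orientation.
- read_force(): force on the tool from outside, world axes, zero at the start.
- read_moment(): the same for the moment, N m.
- read_grip_width(): opening from 0.0 (shut) to 1.0 (fully open).
Only numpy, scipy, OpenCV 4.12 (cv2) and the standard library are available. Lean on these libraries where they do the work, as an engineer would, in place of code of your own. Each camera call takes 0.05 s, during which the arm holds its last target. There are 200 camera calls.

## Working session

There is one attempt and no reset: what is moved stays moved. The work goes in short steps, each a Python script; the robot and the scene stay as the last script left them, time stands still between calls to the robot, and variables do not carry over. Pictures are saved under pics/ and viewed, about 8 in all and at most 12, crops included, and the job is handed in when it is done.

```bash
mkdir -p pics; ls
python3 - <<'E'
from workcell import *
import cv2,numpy as np
print(read_clock())
for c in ["side","top"]:
    im,d=camera(c); cv2.imwrite(f"pics/{c}0.png",im[:,:,::-1]); np.save(f"{c}0.npy",d)
    K=get_calibration(c); print(c,K['mtx'].round(1).tolist(),K['R'].round(3).tolist(),K['t'].round(3).tolist())
    for l in ["clamp","screw_axis","handle","red_end","black_end","bed","stop","quad_arm","outer_tip","root_end","spare_arm"]:
        r=look_for(c,l)
        out=[]
        for q in r[:4]:
            u,v=map(int,np.round(q['xy'])); z=d[min(v,399),min(u,639)]
            X=K['R'].T@(z*np.linalg.inv(K['mtx'])@[u,v,1]-K['t'])
            out.append((u,v,round(q['p'],2),X.round(3).tolist()))
        print(l,out)
K=get_calibration("wrist");print(K)
print(read_clock())
E
```

```text
pics
0.0
side [[379.8, 0.0, 326.3], [0.0, 379.8, 197.5], [0.0, 0.0, 1.0]] [[-0.94, -0.342, 0.006], [-0.239, 0.644, -0.727], [0.245, -0.685, -0.687]] [0.456, 0.232, 1.264]
clamp [(293, 195, 0.82, [0.635, -0.052, 0.077]), (291, 334, 0.39, [0.428, 0.438, 0.058])]
screw_axis [(292, 193, 0.89, [0.625, -0.025, 0.114])]
handle [(309, 216, 0.65, [0.554, -0.006, 0.04]), (295, 175, 0.53, [0.617, -0.044, 0.186])]
red_end [(293, 177, 0.54, [0.624, -0.04, 0.178]), (314, 212, 0.23, [0.542, -0.024, 0.048]), (295, 331, 0.23, [0.421, 0.426, 0.058])]
black_end []
bed [(308, 217, 0.67, [0.559, -0.008, 0.031])]
stop []
quad_arm [(361, 246, 0.66, [0.344, 0.033, 0.003]), (314, 212, 0.65, [0.542, -0.024, 0.048]), (295, 256, 0.56, [0.543, 0.153, 0.003])]
outer_tip [(299, 255, 0.82, [0.531, 0.146, 0.006]), (362, 246, 0.73, [0.341, 0.034, 0.006]), (314, 212, 0.45, [0.542, -0.024, 0.048])]
root_end [(365, 250, 0.77, [0.326, 0.047, 0.005]), (300, 161, 0.5, [0.716, -0.306, 0.029]), (300, 253, 0.46, [0.53, 0.139, 0.008])]
spare_arm []
top [[428.3, 0.0, 316.6], [0.0, 428.3, 204.3], [0.0, 0.0, 1.0]] [[-0.006, -1.0,
[... 858 characters left out ...]
t_end [(294, 269, 0.79, [0.335, 0.046, 0.014]), (317, 197, 0.75, [0.541, -0.023, 0.051]), (261, 197, 0.75, [0.548, 0.144, 0.01])]
spare_arm [(430, 223, 0.66, [0.467, -0.357, 0.009])]
{'mtx': array([[299.37632905,   0.        , 324.98863254],
       [  0.        , 299.37632905, 201.9647309 ],
       [  0.        ,   0.        ,   1.        ]]), 'mount': array([[-2.11413671e-04, -9.57477954e-01, -2.88506364e-01,
         7.30202291e-02],
       [ 9.99999977e-01, -2.10564141e-04, -3.39789496e-05,
         1.10239766e-03],
       [-2.82149994e-05, -2.88506365e-01,  9.57477977e-01,
        -1.42370063e-01],
       [ 0.00000000e+00,  0.00000000e+00,  0.00000000e+00,
         1.00000000e+00]])}
1.2
```

Run:
```python
import cv2
a=cv2.imread("pics/top0.png")[110:300,200:360]; b=cv2.imread("pics/side0.png")[150:270,250:380]
cv2.imwrite("pics/c1.png",cv2.resize(a,None,fx=3.1,fy=3.1,interpolation=cv2.INTER_CUBIC))
cv2.imwrite("pics/c2.png",cv2.resize(b,None,fx=5,fy=5,interpolation=cv2.INTER_CUBIC))
```

```text
(no output)
```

View pics/top0.png

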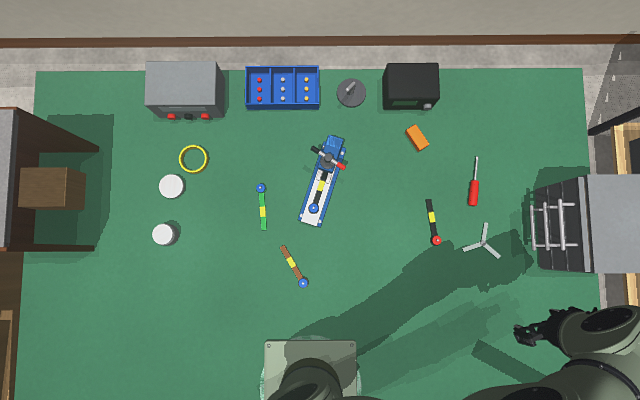

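View pics/c1.png

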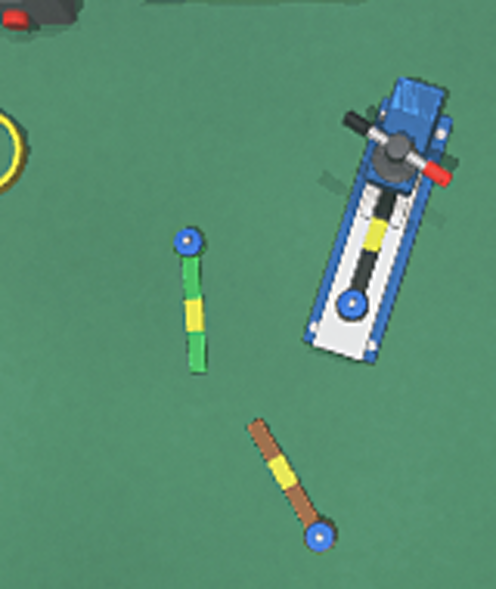

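View pics/c2.png

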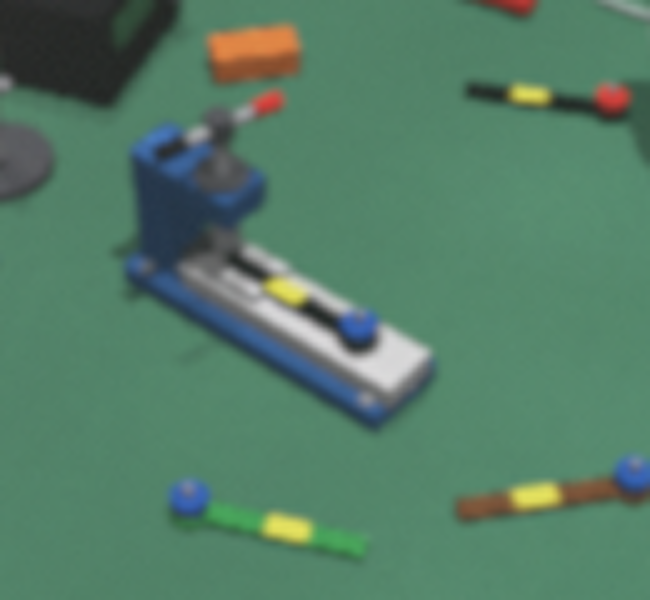

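The look-alikes are black/blue in the clamp at (313,208), green/blue at (262,205), brown/blue at (295,266), and the spare with a red motor at (433,222). The black/blue one in the clamp is the target, and the crops confirm it. Next is a close look from the wrist, on the mouth side.

```bash
cat > h.py <<'E'
from workcell import *
import cv2,numpy as np
from scipy.spatial.transform import Rotation as Rn
def rot(q): q=np.array(q); return Rn.from_quat(q[[1,2,3,0]]).as_matrix()
def quat(yaw): # tool down, tool x at world angle yaw
    x=np.array([np.cos(yaw),np.sin(yaw),0]); z=np.array([0,0,-1.]); M=np.c_[x,np.cross(z,x),z]
    q=Rn.from_matrix(M).as_quat(); return [q[3],q[0],q[1],q[2]]
def wrist(name):
    p=np.array(read_tool_pos()); R=rot(read_tcp_rot()); im,d=camera("wrist"); c=get_calibration("wrist")
    cv2.imwrite(f"pics/{name}.png",im[:,:,::-1])
    T=np.eye(4);T[:3,:3]=R;T[:3,3]=p; T=T@c['mount']
    np.savez(name+".npz",im=im,d=d,T=T,K=c['mtx']); return im,d,T,c['mtx']
def pt(u,v,T,K,d=None,z=None):
    r=T[:3,:3]@np.linalg.inv(K)@[u,v,1]
    s=d[int(round(v)),int(round(u))] if z is None else (z-T[2,3])/r[2]
    return T[:3,3]+s*r
E
python3 - <<'E'
from h import *
print(rot(read_tcp_rot()).round(2).tolist())
y=np.deg2rad(-15)
for yy in (y,y+np.pi):
  for p in ([.575,-.035,.34],[.45,0,.03],[.624,-.05,.156]): 
    q=ik(p,quat(yy)); print(yy,None if q is None else np.round(q,2))
t=read_clock()
move_to([.575,-.035,.34],quat(y+np.pi)); print(read_clock()-t, read_force(),read_moment())
im,d,T,K=wrist("w1")
for l in ["screw_axis","handle","red_end","black_end","stop","quad_arm","outer_tip","root_end","clamp","bed"]:
    print(l,[(np.round(q['xy']).tolist(),round(q['p'],2),pt(*q['xy'],T,K,d).round(3).tolist()) for q in look_for("wrist",l)[:2]])
E
```

```text
[[0.92, 0.38, -0.0], [0.38, -0.92, 0.0], [0.0, -0.0, -1.0]]
-0.2617993877991494 [-0.1   0.62  0.22  1.28 -0.14  1.26 -1.71]
-0.2617993877991494 [-0.11  0.93  0.08  2.1  -0.51  0.13 -1.39]
-0.2617993877991494 [-0.1   0.89  0.28  1.38 -0.28  0.91 -1.58]
2.8797932657906435 [ 0.33  0.68 -0.72  1.26  0.44  1.36  0.94]
2.8797932657906435 [ 0.01  0.92 -0.15  2.1   0.77  0.17  0.47]
2.8797932657906435 [ 0.28  0.92 -0.57  1.37  0.53  1.01  0.92]
2.2167000000000003 [-0.06898058  0.54601436 -0.81421072] [0.01471148 0.01731487 0.02415519]
screw_axis [([325.0, 219.0], 0.55, [0.623, -0.051, 0.143])]
handle [([328.0, 146.0], 0.72, [0.551, -0.026, 0.047]), ([103.0, 138.0], 0.31, [0.451, -0.361, 0.008])]
red_end [([326.0, 235.0], 0.92, [0.626, -0.05, 0.186])]
black_end [([325.0, 234.0], 0.95, [0.625, -0.051, 0.186]), ([325.0, 143.0], 0.68, [0.545, -0.029, 0.046])]
stop [([10.0, 135.0], 0.27, [0.408, -0.503, 0.003])]
quad_arm [([428.0, 93.0], 0.73, [0.518, 0.138, 0.007]), ([368.0, 9.0], 0.67, [0.387, 0.075, 0.007])]
outer_tip [([326.0, 139.0], 0.75, [0.54, -0.026, 0.048]), ([364.0, 12.0], 0.62, [0.39, 0.069, 0.009])]
root_end [([367.0, 8.0], 0.75, [0.386, 0.074, 0.01]), ([429.0, 97.0], 0.64, [0.524, 0.138, 0.008])]
clamp [([320.0, 218.0], 0.57, [0.622, -0.056, 0.137])]
bed [([322.0, 133.0], 0.69, [0.531, -0.03, 0.039])]
```

View pics/w1.png

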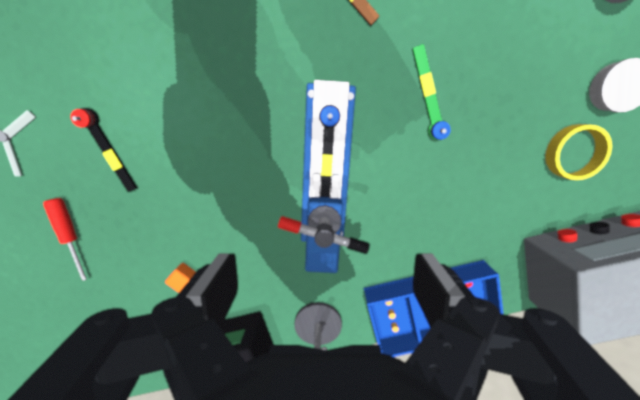

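Run:
```python
import numpy as np,cv2
f=np.load("w1.npz");im,d,T,K=f['im'],f['d'],f['T'],f['K']
v,u=np.mgrid[:400,:640]; P=(np.stack([u,v,np.ones_like(u)],-1)@np.linalg.inv(K).T)*d[...,None]
P=P@T[:3,:3].T+T[:3,3]
h=cv2.cvtColor(im,cv2.COLOR_RGB2HSV).astype(int)
box=(u>265)&(u<385)&(v>75)&(v<285)
m=box&(P[...,2]>.158)&(P[...,2]<.2)
X=P[m]; print("handle pts",m.sum(),X.mean(0).round(4),np.percentile(X[:,2],[2,50,90,99]).round(4))
red=m&((h[...,0]<8)|(h[...,0]>172))&(h[...,1]>150); blk=m&(h[...,2]<60)
print("red",red.sum(),P[red].mean(0).round(4),np.ptp(P[red],0).round(3)); 
Xc=X-X.mean(0);w=np.linalg.svd(Xc[:,:2],full_matrices=False)[2][0]; w*=np.sign(w@(P[red].mean(0)-X.mean(0))[:2])
s=Xc[:,:2]@w; print("axis",w.round(3),np.degrees(np.arctan2(w[1],w[0])),"ends mid",(X.mean(0)[:2]+w*(s.max()+s.min())/2).round(4),s.min(),s.max())
t=m&(P[...,2]>.184); print("hubtop",t.sum(),P[t].mean(0).round(4),np.ptp(P[t],0).round(3))
b=box&(P[...,2]>.125)&(P[...,2]<.14); B=P[b]; print("upper arm",B.mean(0).round(4),np.median(B[:,2]))
r=cv2.minAreaRect(B[:,:2].astype(np.float32)*1000);print(r)
wh=box&(h[...,1]<45)&(h[...,2]>170)&(P[...,2]<.05); W=P[wh]; print("bed z",np.percentile(W[:,2],[5,50,95]).round(4)); print(cv2.minAreaRect(W[W[:,0]<.54][:,:2].astype(np.float32)*1000))
mo=box&(v<130)&(h[...,0]>100)&(h[...,0]<125)&(h[...,1]>130)&(P[...,2]>.04);M=P[mo]; c,rad=cv2.minEnclosingCircle(M[:,:2].astype(np.float32)*1000); print("motor",mo.sum(),M.mean(0).round(4),c,rad,np.median(M[:,2]))
# base plate blue
bp=box&(h[...,0]>100)&(h[...,0]<125)&(h[...,1]>130)&(P[...,2]>.004)&(P[...,2]<.03);print("base",cv2.minAreaRect(P[bp][:,:2].astype(np.float32)*1000))
```

```text
handle pts 1220 [ 0.6267 -0.0533  0.1801] [0.1699 0.18   0.1855 0.1866]
red 239 [ 0.6059 -0.086   0.18  ] [0.021 0.023 0.008]
axis [-0.549 -0.836] -123.2701802941741 ends mid [ 0.6272 -0.0526] -0.05270121586718144 0.05106244924591385
hubtop 279 [ 0.6284 -0.0535  0.1854] [0.02  0.021 0.004]
upper arm [ 0.6503 -0.0611  0.1303] 0.12966244400635357
((651.83349609375, -61.5108528137207), (43.908233642578125, 97.37101745605469), 71.44374084472656)
bed z [0.0231 0.0392 0.0488]
((503.00616455078125, -7.758358001708984), (65.0594253540039, 85.96736907958984), 79.6648178100586)
motor 280 [ 0.5103 -0.014   0.0669] (510.833984375, -14.17953872680664) 13.893065452575684 0.06005144267998147
base ((637.2980346679688, -43.05693817138672), (126.43440246582031, 357.3236083984375), 85.94453430175781)
```

Target measured: screw axis at (0.6275, -0.053), clamp yaw -18.5°, bed floor z about 0.039, tip about 138 mm from the axis, so roughly 16 mm to push. Now I'll push with shut fingers.

```bash
cat >> h.py <<'E'
AX=np.array([.6275,-.053]); YAW=np.deg2rad(-18.5); CX=np.array([np.cos(YAW),np.sin(YAW)])
def at(dist,z,lat=0): p=AX-dist*CX+lat*np.array([-CX[1],CX[0]]); return [p[0],p[1],z]
E
python3 - <<'E'
from h import *
Q=quat(YAW+np.pi)
gripper_close(40)
move_to(at(.172,.12),Q)
print(move_l(at(.172,.043),rate=.08,stop_force=8),read_tool_pos(),read_force())
f0=np.array(read_force())
r=move_l(at(.140,.043),rate=.04,stop_force=4); print(r)
if not r: r=move_l(at(.124,.043),rate=.015,stop_force=4)
p=np.array(read_tool_pos()); print(r,p.round(4),"dist",-(p[:2]-AX)@CX,np.round(np.array(read_force())-f0,2),read_clock())
side,_=camera("side"); cv2.imwrite("pics/s2.png",cv2.resize(side[150:270,240:400][:,:,::-1],None,fx=5,fy=5,interpolation=cv2.INTER_CUBIC))
E
```

```text
False [0.46455904 0.00157845 0.04332717] [ 0.70517192 -0.04331191 -0.17191277]
False
True [ 0.5033 -0.0116  0.0427] dist 0.1309393590976568 [-2.84  0.65  0.61] 8.4667
```

Run:
```python
from h import *
Q=quat(YAW+np.pi)
r=move_l(at(.120,.043),rate=.015,stop_force=7)
p=np.array(read_tool_pos()); print(r,"dist",-(p[:2]-AX)@CX,np.round(read_force(),2))
move_l(at(.160,.043),rate=.1); move_l(at(.16,.16),rate=.2); open_jaws()
# look at it from the mouth side, on the way to the handle
move_to(at(.03,.30),Q)
im,d,T,K=wrist("w2"); print(read_clock())
v,u=np.mgrid[:400,:640]; P=(np.stack([u,v,np.ones_like(u)],-1)@np.linalg.inv(K).T)*d[...,None]; P=P@T[:3,:3].T+T[:3,3]
h=cv2.cvtColor(im,cv2.COLOR_RGB2HSV).astype(int)
near=np.linalg.norm(P[...,:2]-AX,axis=-1)
mo=(near<.16)&(h[...,0]>100)&(h[...,0]<125)&(h[...,1]>130)&(P[...,2]>.05)&(P[...,2]<.1)&(near>.08)
c,rad=cv2.minEnclosingCircle(P[mo][:,:2].astype(np.float32)); c=np.array(c); print("motor",mo.sum(),rad,"dist",-(c-AX)@CX)
t=(near<.03)&(P[...,2]>.184)&(P[...,2]<.2); c,rad=cv2.minEnclosingCircle(P[t][:,:2].astype(np.float32)); print("hub",t.sum(),c,rad,P[t].mean(0))
m=(near<.06)&(P[...,2]>.16)&(P[...,2]<.2); X=P[m][:,:2]; w=np.linalg.svd(X-X.mean(0),full_matrices=False)[2][0]; s=(X-X.mean(0))@w
print("bar",np.degrees(np.arctan2(w[1],w[0])),X.mean(0)+w*(s.max()+s.min())/2)
```

```text
True dist 0.13093505850637294 [-2.5   0.64  1.98]
11.6083
motor 323 0.013174234889447689 dist 0.10431925570083546
hub 379 (0.6288191676139832, -0.05349014699459076) 0.010897479020059109 [ 0.62852316 -0.05344665  0.18547367]
bar 56.59621685710274 [ 0.62722499 -0.05275395]
```

View pics/w2.png

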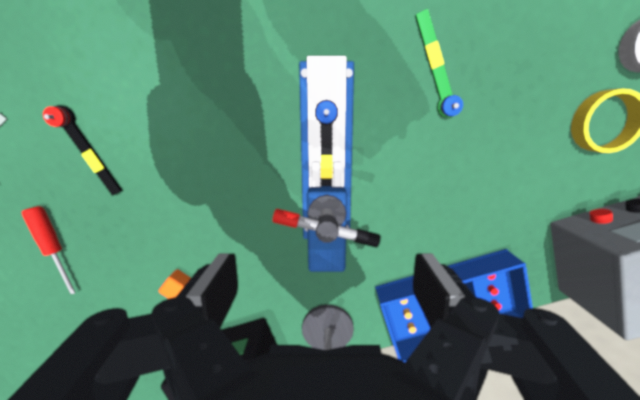

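Run:
```python
from h import *
print(np.round(read_joint_pos(),2))
for a in (56.6,-123.4,20,-20,-60,-90,-123.4,90,120,160,200): 
    q=ik([.628,-.0532,.21],quat(np.deg2rad(a))); print(a,None if q is None else np.round(q,3))
```

```text
[ 0.33  0.75 -0.71  1.25  0.48  1.31  0.88]
56.6 [ 0.127  0.823 -0.211  1.288  0.178  1.048 -0.69 ]
-123.4 [ 0.423  0.961 -0.985  1.276  0.788  1.301  2.007]
20 [ 0.051  0.82  -0.039  1.291  0.033  1.032 -1.214]
-20 [-0.386  1.127  1.297  1.308 -1.069  1.446 -1.092]
-60 [-0.386  1.127  1.297  1.308 -1.069  1.446 -1.79 ]
-90 [ 0.458  1.005 -1.119  1.275  0.886  1.374  2.529]
-123.4 [ 0.423  0.961 -0.985  1.276  0.788  1.301  2.007]
90 [ 0.191  0.834 -0.359  1.285  0.301  1.074 -0.202]
120 [ 0.248  0.851 -0.494  1.283  0.41   1.107  0.238]
160 [ 0.315  0.88  -0.663  1.28   0.544  1.16   0.838]
200 [ 0.375  0.918 -0.833  1.278  0.674  1.228  1.444]
```

```bash
cat >> h.py <<'E'
HUB=[.628,-.0532]
def conf(z):
    q=ik([*HUB,z],quat(np.deg2rad(56.6))); return np.array(q)
def mz(): return np.mean([read_moment()[2] for _ in range(4)])
E
python3 - <<'E'
from h import *
move_to([*HUB,.24],quat(np.deg2rad(56.6)))
qh=np.array(read_joint_pos()); qd=conf(.156); print(qh.round(3),qd.round(3))
qh[6]+=np.pi; qd[6]+=np.pi; np.savez("q.npz",qh=qh,qd=qd)
goto_joints(qh); print(read_clock(),read_tool_pos())
print(move_l([*HUB,.156],rate=.08,stop_force=8),read_clock())
m0=mz(); f0=np.array(read_force()); gripper_close(70)
print("grip",read_grip_width(),"m0",m0,"m",mz(),(np.array(read_force())-f0).round(1),read_clock())
np.save("m0.npy",[m0]); q=np.array(read_joint_pos()); print((q-qd).round(4)); a=0
for s in (.1,.1,.4,.4,.4):
    a+=s; g=q.copy(); g[6]-=a; goto_joints(g); e=np.array(read_joint_pos())-g
    print(round(a,2),"Mz",round(mz()-m0,3),"err7",e[6].round(4),"tau7",np.round(read_tau()[6],3),"F",(np.array(read_force())-f0).round(1),round(read_clock(),2))
np.savez("st.npz",q=q,a=a)
im,d,T,K=wrist("w3")
E
```

```text
[ 0.127  0.794 -0.215  1.242  0.17   1.123 -0.68 ] [ 0.125  0.884 -0.202  1.354  0.196  0.923 -0.706]
15.8167 [ 0.62785513 -0.05313494  0.23992397]
False 17.0167
grip 0.2370934829964155 m0 -0.02143722034779753 m 0.004275557162948454 [ 3.1 -3.6  2.5] 17.6333
[ 0.0004 -0.0002  0.     -0.0013  0.0006 -0.0001  0.0013]
0.1 Mz -0.184 err7 0.0023 tau7 -1.164 F [-2.1 -0.5  0.9] 17.88
0.2 Mz -0.154 err7 0.0045 tau7 -1.137 F [-4.1  1.9  3. ] 18.13
0.6 Mz -0.153 err7 0.0038 tau7 -0.328 F [-7.2  4.9  3.8] 18.62
1.0 Mz -0.068 err7 0.0038 tau7 -0.329 F [-8.5  8.8  5.5] 19.1
1.4 Mz -0.153 err7 0.0038 tau7 -0.328 F [-9.  11.9  5.1] 19.58
```

View pics/w3.png

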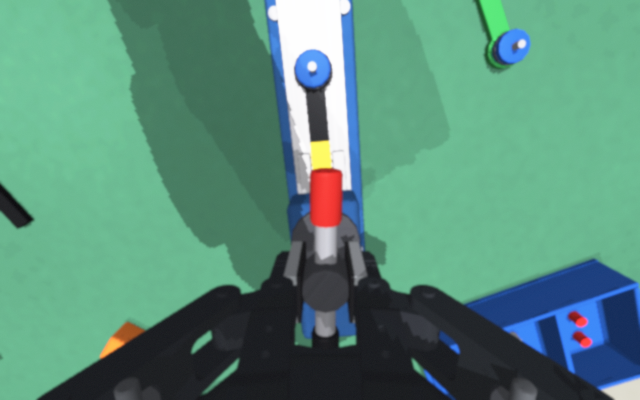

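The hub grip turns the handle well: red now points to the mouth, and the blue motor is still home. But the moment read at rest is only partial, as the task warned. I'll run free to 2.3 rad, which is safe, then switch to a "torque wrench". Shut fingers will push the sleeve at about a 49 mm lever, where force-stop acts while the handle is moving.

```bash
cat >> h.py <<'E'
R0=.058
def P(th,d): 
    er=np.array([np.cos(th),np.sin(th)]); et=np.array([er[1],-er[0]])
    p=np.array(HUB)+R0*er-d*et; return [p[0],p[1],.165]
def off(th):
    v=np.array(read_tool_pos())[:2]-HUB; return -v@[np.sin(th),-np.cos(th)]
E
python3 - <<'E'
from h import *
s=np.load("st.npz"); q=s['q']; q[6]-=2.3; goto_joints(q)
th=np.deg2rad(56.6+180)-2.3-0.0
open_jaws(); p=read_tool_pos(); print(np.round(p,4)); move_l([p[0],p[1],.23],rate=.15)
gripper_close(40)
a=P(th,.032); move_to([a[0],a[1],.22],quat(th)); print(np.round(read_joint_pos(),2))
im,d,T,K=wrist("w4")
v,u=np.mgrid[:400,:640]; X=(np.stack([u,v,np.ones_like(u)],-1)@np.linalg.inv(K).T)*d[...,None]; X=X@T[:3,:3].T+T[:3,3]
h=cv2.cvtColor(im,cv2.COLOR_RGB2HSV); m=(np.linalg.norm(X[...,:2]-HUB,axis=-1)<.06)&(X[...,2]>.16)&(X[...,2]<.2)&(h[...,1]>150)&((h[...,0]<8)|(h[...,0]>172))
e=X[m].mean(0)[:2]-HUB; print("red",m.sum(),np.degrees(np.arctan2(e[1],e[0])),np.linalg.norm(e),"expected",np.degrees(th))
print(move_l(a,rate=.1,stop_force=6), move_l(P(th,.005),rate=.02,stop_force=3)); d0=off(th); print("d0",d0,read_force(),read_clock())
np.savez("p.npz",th=th,d0=d0)
E
```

```text
[ 0.6287 -0.0537  0.1564]
[ 0.06  0.73 -0.21  1.47  0.17  0.95  0.06]
red 664 104.4160788517882 0.041553789576379174 expected 104.81970711991066
False True
d0 0.018074845238478705 [-2.40766528 -0.76410754  1.64070006] 24.5083
```

View pics/w4.png

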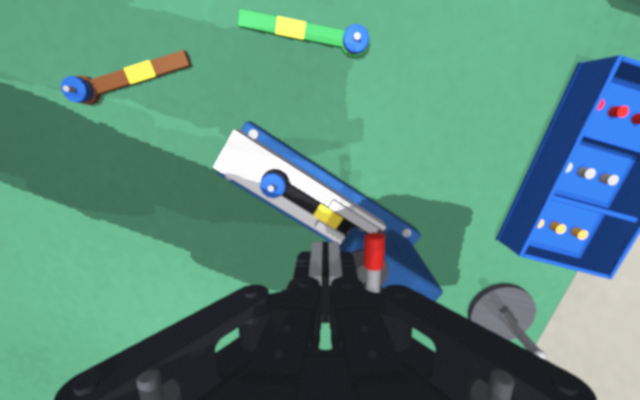

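The red end is at 104°, as expected, and the shut fingers found the sleeve with an 18 mm offset. Next I'll calibrate the free-running force between 2.3 and 2.5 rad. Expected is about 6 N.

```bash
cat >> h.py <<'E'
def push(th,d0,step,F,back=.06,rate=.03):
    """back off, then push the sleeve clockwise by step rad; returns (stopped, new bar angle)"""
    move_l(P(th+back,d0),rot=quat(th),rate=.06)
    r=move_l(P(th-step,d0),rot=quat(th-step),rate=rate,stop_force=F)
    v=np.array(read_tool_pos())[:2]-HUB
    ang=np.arctan2(v[1],v[0])-np.arctan2(d0,R0); ang=th+(ang-th+np.pi)%(2*np.pi)-np.pi
    print("F",F,"stopped",r,"turned",round(th-ang,4),"joint7",round(read_joint_pos()[6],2),"t",round(read_clock(),2),np.round(read_force(),1))
    return r,ang
E
python3 - <<'E'
from h import *
s=np.load("p.npz"); th=th0=float(s['th']); d0=float(s['d0'])
for F in (4.5,5.5,6.5,7.5):
    r,a=push(th,d0,.08,F); th=min(th,a)
print("total",2.3+th0-th); np.savez("p.npz",th=th,d0=d0,th0=th0)
E
```

```text
F 4.5 stopped True turned 0.0237 joint7 0.0 t 25.02 [-1.   0.4 -0.3]
F 5.5 stopped False turned 0.0763 joint7 -0.04 t 25.71 [-3.4 -0.8 -0.3]
F 6.5 stopped False turned 0.0784 joint7 -0.1 t 26.39 [-2.9 -0.2 -0.4]
F 7.5 stopped False turned 0.0785 joint7 -0.16 t 27.07 [-3.4  0.4 -0.1]
total 2.5568721756453607
```

Run:
```python
from h import *
s=np.load("p.npz"); th=float(s['th']); d0=float(s['d0']); th0=float(s['th0'])
for F in (4.5,5.2,6,6.8):
    r,a=push(th,d0,.25,F); th=min(th,a)
    if F>=6 and r: break
print("total",2.3+th0-th); np.savez("p.npz",th=th,d0=d0,th0=th0)
```

```text
F 4.5 stopped True turned 0.009 joint7 -0.21 t 27.65 [-0.8  0.9  0.4]
F 5.2 stopped True turned 0.0224 joint7 -0.22 t 28.24 [-2.3  0.4  0.8]
F 6 stopped True turned 0.0498 joint7 -0.26 t 28.87 [-1.   0.2  0.8]
total 2.6380687797969697
```

Run:
```python
from h import *
s=np.load("p.npz"); th=float(s['th']); d0=float(s['d0']); th0=float(s['th0'])
for i in range(5):
    r,a=push(th,d0,.3,7.3); th=min(th,a)
    if r: break
print("total",2.3+th0-th,"bar deg",np.degrees(th)); np.savez("p.npz",th=th,d0=d0,th0=th0)
```

```text
F 7.3 stopped False turned 0.2917 joint7 -0.45 t 29.99 [-5.2 -0.7  1.6]
F 7.3 stopped True turned 0.2462 joint7 -0.65 t 30.88 [-1.6  1.3  2.2]
total 3.1759633849321407 bar deg 54.63070215530546
```

Run:
```python
from h import *
s=np.load("p.npz"); th=float(s['th']); d0=float(s['d0']); th0=float(s['th0'])
for F in (6.6,7.3,7.3,8.0):
    r,a=push(th,d0,.2,F); th=min(th,a)
print("total",2.3+th0-th,"bar deg",np.degrees(th)); np.savez("p.npz",th=th,d0=d0,th0=th0)
```

```text
F 6.6 stopped True turned 0.0381 joint7 -0.7 t 31.47 [-0.6  1.4  1.7]
F 7.3 stopped True turned 0.0442 joint7 -0.73 t 32.07 [-0.9  0.2  1.4]
F 7.3 stopped True turned 0.037 joint7 -0.76 t 32.66 [-1.8  0.6  1.9]
F 8.0 stopped True turned 0.0506 joint7 -0.8 t 33.27 [-0.2  1.2  0.9]
total 3.3459427025614916 bar deg 44.89160465062998
```

```bash
cat >> h.py <<'E'
def red(name):
    im,d,T,K=wrist(name)
    v,u=np.mgrid[:400,:640]; X=(np.stack([u,v,np.ones_like(u)],-1)@np.linalg.inv(K).T)*d[...,None]; X=X@T[:3,:3].T+T[:3,3]
    h=cv2.cvtColor(im,cv2.COLOR_RGB2HSV); m=(np.linalg.norm(X[...,:2]-HUB,axis=-1)<.06)&(X[...,2]>.16)&(X[...,2]<.2)&(h[...,1]>150)&((h[...,0]<8)|(h[...,0]>172))
    e=X[m].mean(0)[:2]-HUB; print("red",m.sum(),"deg",np.degrees(np.arctan2(e[1],e[0])).round(2),"r",np.linalg.norm(e).round(4)); return np.arctan2(e[1],e[0])
E
python3 - <<'E'
from h import *
s=np.load("p.npz"); th=float(s['th']); d0=float(s['d0'])
red("w5"); print("touching force",np.round(read_force(),2))
move_l(P(th+.15,d0),rot=quat(th),rate=.06); red("w6"); print(np.round(read_force(),2),read_clock())
E
```

```text
red 403 deg 40.74 r 0.052
touching force [-0.26  1.49  0.95]
red 619 deg 43.46 r 0.0506
[-0.58 -0.3   0.47] 33.6667
```

View pics/w6.png

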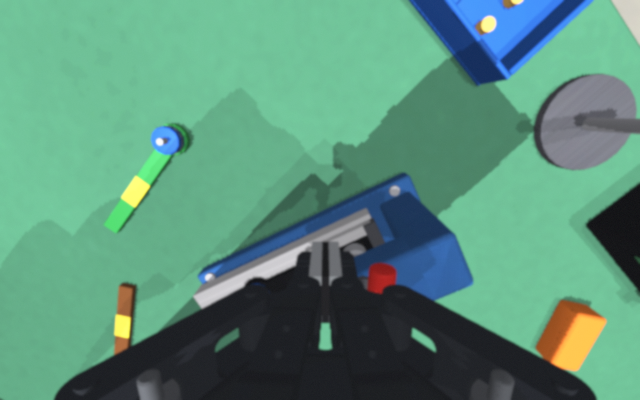

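The bar does turn with each push: the camera shows about 43–45° against 44.9° computed. The stop reacts about 0.04 rad late at this speed, so I'll measure slowly now.

Run:
```python
from h import *
s=np.load("p.npz"); th=float(s['th']); d0=float(s['d0']); th0=float(s['th0'])
for F in (5.5,6.5,7.3,8.0):
    r,a=push(th,d0,.1,F,back=.05,rate=.01); th=min(th,a)
print("total",2.3+th0-th,"bar deg",np.degrees(th)); np.savez("p.npz",th=th,d0=d0,th0=th0)
```

```text
F 5.5 stopped True turned 0.0065 joint7 -0.8 t 34.46 [-2.3  2.1  3.7]
F 6.5 stopped True turned 0.0026 joint7 -0.81 t 35.24 [-3.   2.9  3.5]
F 7.3 stopped True turned 0.0037 joint7 -0.81 t 36.03 [-2.5  2.9  3.9]
F 8.0 stopped True turned 0.0049 joint7 -0.81 t 36.83 [-2.9  2.5  3.7]
total 3.3636377428469673 bar deg 43.877753523958255
```

Run:
```python
from h import *
s=np.load("p.npz"); th=float(s['th']); d0=float(s['d0']); th0=float(s['th0'])
for F in (8.6,9.0):
    f0=np.array(read_force()); r,a=push(th,d0,.1,F,back=.05,rate=.01); th=min(th,a)
print("total",2.3+th0-th,"bar deg",np.degrees(th)); np.savez("p.npz",th=th,d0=d0,th0=th0)
```

```text
F 8.6 stopped True turned 0.0106 joint7 -0.82 t 37.66 [-2.1  1.8  3.3]
F 9.0 stopped True turned 0.0212 joint7 -0.83 t 38.52 [-2.1  2.7  3.4]
total 3.39542867470991 bar deg 42.05626730142366
```

Run:
```python
from h import *
s=np.load("p.npz"); th=float(s['th']); d0=float(s['d0']); th0=float(s['th0'])
for F in (9.2,8.6):
    r,a=push(th,d0,.06,F,back=.05,rate=.01); th=min(th,a)
print("total",2.3+th0-th); np.savez("p.npz",th=th,d0=d0,th0=th0)
move_l(P(th+.25,d0),rate=.08); p=read_tool_pos(); move_l([p[0],p[1],.26],rate=.15)
Q=quat(YAW+np.pi); move_to(at(.05,.32),Q); print(read_clock())
im,d,T,K=wrist("w7")
v,u=np.mgrid[:400,:640]; X=(np.stack([u,v,np.ones_like(u)],-1)@np.linalg.inv(K).T)*d[...,None]; X=X@T[:3,:3].T+T[:3,3]
h=cv2.cvtColor(im,cv2.COLOR_RGB2HSV).astype(int); near=np.linalg.norm(X[...,:2]-AX,axis=-1)
mo=(near<.16)&(h[...,0]>100)&(h[...,0]<125)&(h[...,1]>130)&(X[...,2]>.05)&(X[...,2]<.1)&(near>.08)
c,rad=cv2.minEnclosingCircle(X[mo][:,:2].astype(np.float32)); print("motor dist",-(np.array(c)-AX)@CX,"z",np.median(X[mo][:,2]))
red("w8")
s,_=camera("side"); cv2.imwrite("pics/s3.png",np.hstack([cv2.resize(im[40:290,200:480][:,:,::-1],(400,357)),cv2.resize(s[150:270,240:374][:,:,::-1],(399,357),interpolation=cv2.INTER_CUBIC)]))
```

```text
F 9.2 stopped False turned 0.0437 joint7 -0.85 t 39.59 [-6.6  5.   3.8]
F 8.6 stopped True turned -0.0044 joint7 -0.86 t 40.31 [-3.3  2.1  3.8]
total 3.4391001889377986
43.15
motor dist 0.10433507879157253 z 0.06008397240387203
red 202 deg 39.92 r 0.0414
```

View pics/s3.png

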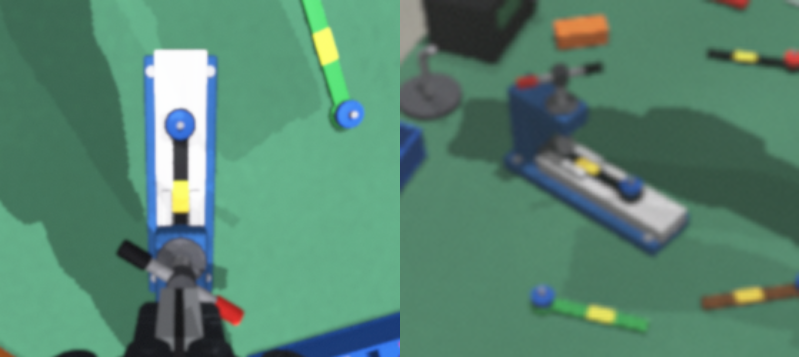

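Run:
```python
from h import *
close_job(); print(read_clock())
```

```text
the job is handed in; nothing more can be done
the job is handed in; nothing more can be done
```

I pushed the arm with the blue motor home, screwed the T-handle down until the shoe gripped it, and handed the job in after about 43 s. The final moment is an estimate rather than a direct reading.

- **Push home:** The arm moved about 17 mm to the stop. A firmer second push moved it no further, and it had not moved when I checked again after clamping. The tip measured about 120 mm from the axis against 122 mm nominal, within the calibration error.
- **Screwing down:** I turned the handle 2.3 rad by gripping the hub. I then pushed the red sleeve with shut fingers, stopping on force, to about 3.44 rad in total. This was one long turn followed by short pushes, rather than regular half turns.
- **Tightness:** The handle ran free at about 5.5–6 N on a lever of roughly 49 mm. At the end it started to move at about 8.6–9 N, which is near 1.5 times. I estimate 0.42–0.46 N m, or 0.50 at the most by one cruder reckoning.
- **Readings that disagreed:**
    - The wrist moment read at rest was only 0.07–0.18 N m, so I did not use it.
    - Some of the force-stop readings include about 3 N of vertical rub.
    - The fast pushes stopped about 0.04 rad late, so I finished with slow ones.
    - The last 9.2 N push ran its full 0.04 rad without reaching its limit. A repeat at 8.6 N then did not turn the handle.
- **Bench:** The robot was clear of everything at hand-in. Nothing else looked moved in the last pictures, but I did not measure the other things one by one.

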